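# Third hand for a clog heel

### The arm

A 6-joint arm with a two-finger parallel gripper is mounted at the origin on the work surface. World frame = base frame: x ahead of the robot, y to its left, z up, the work surface at z = 0. Lengths are in m, angles in rad, forces in N, time in s.
With the tool pointing down it reaches from about 0.375 to 0.9 m from the base axis. Payload 3.1 kg.
Tool frame: the origin (TCP) lies midway between the tips of the shut fingers; the grasp point (between the pads) lies 19 mm behind it; z points along the fingers, y is the line along which they close (so a half turn about z gives the same grasp; the last joint's range is limited). The gripper opens to 85 mm and grips with 20 to 120 N. Pads are 22 mm wide; open, the fingers measure 114 mm over their backs; the gripper's body (76 mm by 85 mm) begins 54 mm behind the grasp point. The pads swing forward as they close: fully open they stand 13 mm farther back than shut.
Start: joints at [-1.312, 0.527, 1.433, -0, 1.181, -0.178], TCP at [0.265, -0.566, 0.231] pointing down, gripper open.
Joint ranges: [-3.08, 3.08], [-0.75, 2.2], [0.22, 2.44], [-1.43, 4.57], [0, 2.65], [-2.85, 2.85]. Speed limits (rad/s): [2.79, 2.79, 3.14, 3.14, 3.14, 3.14].

### API

Orientations are given as a unit quaternion [x, y, z, w].
In Python, from station import manip gives the robot as it stands. The module is installed in compiled form; this text tells all that it offers.
- The arm moves only by the tool apply_moves, never from a script. Its arguments are lists of equal length, an entry for each row: "claw": the gripper's target within -1 to 1 (fully open at 1, half-way at 0, shut at -1); "travel": the shift along the tool's x, y, z scaled (see below), a list of three; "turn": the turn, a rotation vector about the tool's x, y, z scaled (see below), a list of three. In form: {"claw": [claw, ...], "travel": [[dx, dy, dz], ...], "turn": [[rx, ry, rz], ...]}. A call has 1 to 5 rows; each row is the pose to reach, as a shift and turn from the pose commanded when the call began, along the tool's axes at that moment, turning the shorter way round; what a row does not reach only later rows make up. The controller multiplies each number of a shift by 800 mm and each number of a turn by 180 degrees. A row lasts 1/12 s, in which the tool goes at most 41.7 mm and 7.16 degrees, less where a joint would pass 70% of its speed; a pose out of reach is approached as far as the arm can. A call with a number of a shift or a turn outside -1 to 1 is refused whole. A call with a gripper value outside its range is refused whole. The fingers move at their own pace and stop on an object; "newtons" is the grip in N (left out, the last holds). Time passes only in rows, so rows that repeat a pose let the fingers close. It gives the time, the measured TCP pose, the force, the opening and the grip force at its end, in the units of the state.
- manip.sense(): the state, without advancing time (a new reading comes with each control period).
- manip.snapshot(name): name is "scene" or "side" or "wrist"; returns a dict with "pixels" (480x640x3 uint8, red, green, blue), "depth" (480x640 float32, m along the optical axis (not along the pixel's ray), 0 where there is no reading), "intrinsics" (3x3 intrinsics, pixels), "R" (3x3) and "t" (3): a world point X has camera coordinates R X + t. Camera axes: x right, y down, z forward; pixel columns grow to the right and rows downward; lengths in m; the calibration is good to about 2 mm. A picture is of the moment at which its call begins.
- manip.sign_off(): hands the job in; it is judged then, once.
The state is a dict: "t": time; "q": joint angles; "qd": joint speeds; "tau": joint torques, N m; "tcp_pos": TCP position; "tool_rot": TCP orientation; "force": force on the tool from outside, world axes, zero at the start; "ft_torque": the same for the moment, N m; "finger_gap": opening from 0.0 (shut) to 1.0 (fully open); "gripper_force": force on a finger pad.
Only numpy, scipy, OpenCV 4.12 (cv2) and the standard library are available. Lean on these libraries where they do the work, as an engineer would, in place of code of your own. Each camera call takes 0.05 s, during which the arm holds its last target. There are 200 camera calls.

### The job

Push the red handle of the toggle clamp all the way down so that the clog sole is locked in its jig, then take the red rubber heel from the turntable and set it against the bare heel seat of the sole: grooved tread towards the robot, straight breast towards the toe, standing on the jig's bed with its outline matching the sole's heel. Press it square and flush against the seat with a steady push of about 10 newtons, and finish while still holding it so (do not let go or back off), because the cobbler will now drive the screws in from the other side. Leave the clamp shut and the other things where they are.

Things in the scene. Friction and masses are not known exactly. Their poses are not given: they have to be found in the camera images.
- heel_seat (a point): middle of the bare heel seat: the flat, hard, upright face at the sole's heel end that looks towards the robot, 54 mm long, 60 mm high, rounded at the back, with two screw holes. Axes: x level, pointing into the seat (the pressing direction; the heel comes from -x); y level, pointing from the toe to the back of the heel; z up
- sole: light wooden clog sole, 22 mm thick, fixed in the jig on its long edge; origin and axes as heel_seat. It reaches from y = +27 mm (back of the heel) to y = -208 mm (toe), x = 0 to +22 mm; up to 43 mm above and below this origin at the forepart. From y = -105 mm to the toe a black half sole adds 3 mm on the -x side
- jig: beech jig, fixed, axes as heel_seat; origin on the tile slab, 65 mm under heel_seat. Its level bed, on which the heel stands in place, is 35 mm above this origin (30 mm below heel_seat) and reaches from x = -70 to +100 mm and y = -223 to +47 mm; on the -x side of the sole it is empty
- heel_center (a point): middle of the red heel block, 30 mm above its underside. Block: 28 mm thick along its x, 54 mm long along its y, 60 mm high, about 110 g, rigid. Best taken across its 54 mm (breast and back). In place its axes are parallel to those of heel_seat and this point lies 14 mm to -x of heel_seat, at the same y and z
- heel: the red rubber heel block, standing on its side on the turntable; origin under its middle, axes as heel_center. Its -x face is the grooved tread, its +x face the plain seat face with two pilot holes, its -y side the flat breast, its +y side the back: flat in the middle 32 mm of its height, corners rounded to 14 mm
- heel_breast (a point): middle of the red heel's breast, its flat -y side; axes as heel_center
- turntable: wooden lazy susan, a disc of 200 mm radius that turns stiffly; its flat top is 30 mm above this origin, which lies under its middle on the tile slab (the slab's top is 12 mm above the table)
- clamp_handle (a joint): toggle clamp's handle, rad: 0 = shut (handle level, at its stop, clamp arm down on the sole's edge); grows as the handle rises, at most 1.25 (open). Starts at 0.75 to 1.15, stays where it is left, takes about 0.15 N m to move; the clamp's arm on the other side follows by its linkage
- handle_pivot (a point): the handle's pivot on the clamp, which stands on a block behind the sole's waist; axes as heel_seat, where it lies at x = +66, y = -85, z = +50 mm. The pivot axis is y: at joint value q the handle points from here along (cos q, 0, sin q), that is away from the robot and up
- handle_grip (a point): point on the axis of the handle's round red grip, 90 mm from the pivot (grip 18 mm thick, from 40 to 122 mm from the pivot). Pushing its upper side away from the robot and down shuts the clamp
- iron_last: bystander: cast-iron tripod last on the turntable, 155 mm high, about 140 x 150 mm; origin under its middle
- hammer: bystander: small steel hammer with red-brown handle lying on the turntable, 200 mm long along its x; origin under its middle
- shoe_tree: bystander: white plastic shoe tree lying on the turntable, 230 mm long along its y, 64 mm wide, 42 mm high; origin under its middle
- eyelet_setter: bystander: brass eyelet setter standing on a round foot of 56 mm, 88 mm high; origin under its middle
- polish_tin: bystander: flat round polish tin, 74 mm across, 22 mm high, dark blue lid; origin under its middle
- screwdriver: bystander: yellow screwdriver, 190 mm long along its x, lying on the tile slab behind the jig; origin under its middle
- black_heel: bystander: a black heel block of the same shape, standing on the tile slab to the right; not to be used; origin under its middle
Not all that is in view belongs to the job. There is more than one size of the heel; the job needs the smaller.

How it is judged:
On the way, in this order (a step that is already met when the one before it is completed fails the run):
1. the clamp handle is pushed fully down, shut (value of joint clamp_handle below 0.08 rad), for 0.2 s.
2. the red heel is pressed on the heel seat, in its place, with 5 to 18 N (x of heel_center in the frame of heel_seat between -0.0175 and -0.0105 m and y of heel_center in the frame of heel_seat between -0.006 and 0.006 m and z of heel_center in the frame of heel_seat between -0.005 and 0.005 m and y of heel_breast in the frame of heel_seat below -0.015 m and angle between the x axis of heel_center and the x axis of heel_seat, either way round below 0.08 rad and angle between heel_center's own z axis and vertical below 0.1 rad and contact force between heel and sole between 5 and 18 N), for 0.5 s.
At the end, for the whole second after the job is handed in: Clamp handle within 0.08 rad of shut. Red heel in place on the seat: within 6 mm along the sole, 5 mm in height, 3.5 mm across the joint, square within 0.08 rad, upright within 0.1 rad, breast to the toe. Heel pressed on the sole with 5 to 18 N (aim at 10) through the last second (all of step 2 and value of joint clamp_handle below 0.08 rad); the arm keeps its last pose, push and grip.
It fails at once if a bystander is pushed away (more than 30 mm) (distance of any of iron_last, hammer, shoe_tree, eyelet_setter, polish_tin, screwdriver, black_heel from where it was at the start of the episode above 0.03 m).
It fails at once if a standing bystander is tipped over (angle between any of iron_last, eyelet_setter, black_heel's own z axis and vertical above 0.5 rad).
It also fails if it takes over 64 s, if anything falls off the work surface, if the arm or the gripper's body presses on something with over 40 N, if the wrist force passes 120 N, or if a joint passes its speed limit or range.

## Working session

There is one attempt and no reset: what is moved stays moved. The work goes in short steps, Python scripts to look and compute and a tool call to move; the robot and the scene stay as the last step left them, time stands still between calls to the robot, and variables do not carry over. Pictures are saved under pics/ and viewed, at most 10 in all, crops included, and the job is handed in when it is done.

Besides the shell and the picture viewer there is one more tool, called after "Call:" in YAML: its name, and indented under it one key for each argument. apply_moves: Moves the arm, as the interface text tells. Shifts and turns lie within -1 to 1; 1 stands for 800 mm of shift or 180 degrees of turn. Its arguments: {"type":"object","properties":{"claw":{"type":"array","items":{"type":"number"}},"travel":{"type":"array","items":{"type":"array","items":{"type":"number"}}},"turn":{"type":"array","items":{"type":"array","items":{"type":"number"}}},"newtons":{"type":"number"}},"required":["claw","travel","turn"]}

```bash
mkdir -p pics; cat > h.py <<'E'
import numpy as np, cv2
from station import manip
from scipy.spatial.transform import Rotation as Rn
def snap(n):
    s=manip.snapshot(n); np.savez('%s.npz'%n,**s); return s
def save(s,name,crop=None,k=1):
    im=s['pixels'][...,::-1]
    if crop: a,b,c,d=crop; im=im[b:d,a:c]
    cv2.imwrite('pics/'+name,cv2.resize(im,None,fx=k,fy=k,interpolation=cv2.INTER_CUBIC))
def pts(s):
    K,d=s['intrinsics'],s['depth']; v,u=np.mgrid[:480,:640]
    c=np.stack([(u-K[0,2])/K[0,0]*d,(v-K[1,2])/K[1,1]*d,d],-1)
    return (c-s['t'])@s['R']
def st():
    s=manip.sense(); np.set_printoptions(precision=4,suppress=True)
    print({k:np.round(s[k],4) for k in s}); return s
E
python3 - <<'E'
from h import *
st()
for n in('scene','side'):
    s=snap(n); save(s,n+'0.png'); print(n,-s['R'].T@s['t'],s['R'][2])
E
```

```text
{'t': np.float64(0.0), 'q': array([-1.3115,  0.5284,  1.4339, -0.    ,  1.1814, -0.1785]), 'qd': array([ 0.0004, -0.0001, -0.0001,  0.0012,  0.    ,  0.0002]), 'tau': array([  0.0009, -44.2341, -17.8024,  -0.0002,   0.0085,  -0.    ]), 'tcp_pos': array([ 0.2648, -0.5653,  0.2303]), 'tool_rot': array([ 0.9761,  0.2171, -0.    , -0.0011]), 'force': array([-0.1049,  0.146 ,  0.81  ]), 'ft_torque': array([-0.0328, -0.0201,  0.0098]), 'gripper_force': np.float64(0.0), 'finger_gap': np.float64(0.9996)}
scene [ 0.9122 -0.4546  0.7855] [-0.4615  0.4604 -0.7583]
side [0.1475 0.669  0.8365] [ 0.3122 -0.6505 -0.6924]
```

View pics/scene0.png

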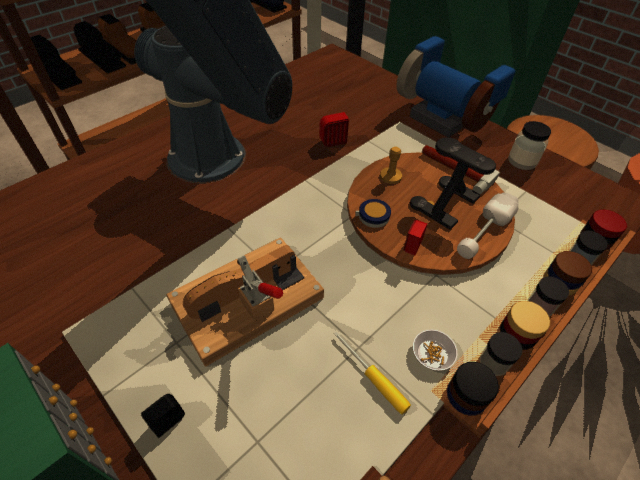

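View pics/side0.png

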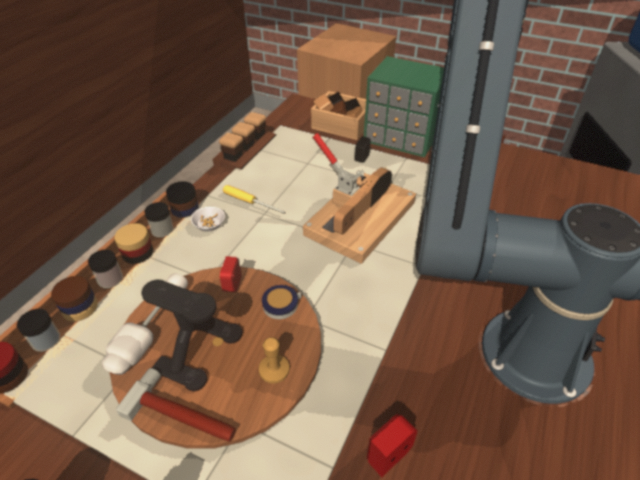

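The turntable's red heel is at scene (416,237) / side (230,273). The other red block, at scene (334,130) / side (390,445), stands on the bare table and looks bigger. The jig is at scene (245,300), with its handle up at about (265,288). I'll measure them and enlarge the crops.

```bash
python3 - <<'E'
from h import *
out=[]
for n,rois in(('scene',{'heel':(400,215,432,258),'big':(312,105,355,155),'jig':(150,225,340,370)}),('side',{'heel':(212,250,250,295),'big':(360,410,425,480),'jig':(290,120,430,265)})):
    s=snap(n); P=pts(s); hsv=cv2.cvtColor(s['pixels'],cv2.COLOR_RGB2HSV)
    red=((hsv[...,0]<8)|(hsv[...,0]>172))&(hsv[...,1]>170)&(hsv[...,2]>70)&(s['depth']>0)
    for k,(a,b,c,d) in rois.items():
        m=np.zeros_like(red); m[b:d,a:c]=red[b:d,a:c]
        q=P[m]; print(n,k,m.sum(),np.percentile(q,[3,50,97],axis=0).round(4).tolist())
        if k=='heel':
            t=q[q[:,2]>np.percentile(q[:,2],97)-.004]; r=cv2.minAreaRect((t[:,:2]*1000).astype(np.float32)); print('  top',t.mean(0),r)
    for z,lab in((.1,'x'),):
        a,b,c,d=rois['jig']; q=P[b:d,a:c].reshape(-1,3); 
        h,e=np.histogram(q[:,2],bins=np.arange(0,.26,.005)); print('zhist',[(round(x,3),int(y)) for x,y in zip(e,h) if y>60])
        t=q[(q[:,2]>.042)&(q[:,2]<.052)]; print('bed',cv2.minAreaRect((t[:,:2]*1000).astype(np.float32)))
    a,b,c,d=rois['jig']
    A=cv2.resize(s['pixels'][b:d,a:c,::-1],(400,300) if n=='scene' else (400,414)); a,b,c,d=rois['heel']
    B=cv2.resize(s['pixels'][b-5:d+5,a-5:c+5,::-1],(300,A.shape[0])); cv2.imwrite('pics/crop_%s.png'%n,np.hstack([A,B]))
E
```

```text
scene heel 235 [[0.5933, 0.1085, 0.0429], [0.6202, 0.1299, 0.1016], [0.6358, 0.1716, 0.1039]]
  top [0.62062454 0.1296276  0.10196762] ((619.1708984375, 130.3719024658203), (28.047164916992188, 49.576194763183594), 19.71584701538086)
scene big 255 [[0.0868, 0.2764, -0.0025], [0.1918, 0.311, 0.0802], [0.2179, 0.4324, 0.0834]]
scene jig 248 [[0.4913, -0.2394, 0.0478], [0.584, -0.2314, 0.2031], [0.6048, -0.1702, 0.216]]
zhist [(np.float64(0.0), 686), (np.float64(0.005), 1590), (np.float64(0.01), 12929), (np.float64(0.015), 279), (np.float64(0.02), 188), (np.float64(0.025), 195), (np.float64(0.03), 171), (np.float64(0.035), 182), (np.float64(0.04), 639), (np.float64(0.045), 4467), (np.float64(0.05), 403), (np.float64(0.055), 163), (np.float64(0.06), 168), (np.float64(0.065), 175), (np.float64(0.07), 204), (np.float64(0.075), 262), (np.float64(0.08), 195), (np.float64(0.085), 212), (np.float64(0.09), 360), (np.float64(0.095), 351), (np.float64(0.1), 307), (np.float64(0.105), 541), (np.float64(0.11), 244), (np.float64(0.115), 310), (np.float64(0.12), 64), (np.float64(0.125), 65), (np.float
[... 617 characters left out ...]
5), 2035), (np.float64(0.01), 7057), (np.float64(0.015), 462), (np.float64(0.02), 327), (np.float64(0.025), 352), (np.float64(0.03), 338), (np.float64(0.035), 345), (np.float64(0.04), 881), (np.float64(0.045), 2556), (np.float64(0.05), 315), (np.float64(0.055), 239), (np.float64(0.06), 259), (np.float64(0.065), 281), (np.float64(0.07), 272), (np.float64(0.075), 190), (np.float64(0.08), 211), (np.float64(0.085), 200), (np.float64(0.09), 255), (np.float64(0.095), 227), (np.float64(0.1), 271), (np.float64(0.105), 358), (np.float64(0.11), 165), (np.float64(0.115), 164), (np.float64(0.13), 68)]
bed ((483.7518310546875, -344.75567626953125), (311.29345703125, 590.402099609375), 18.179018020629883)
```

View pics/crop_side.png

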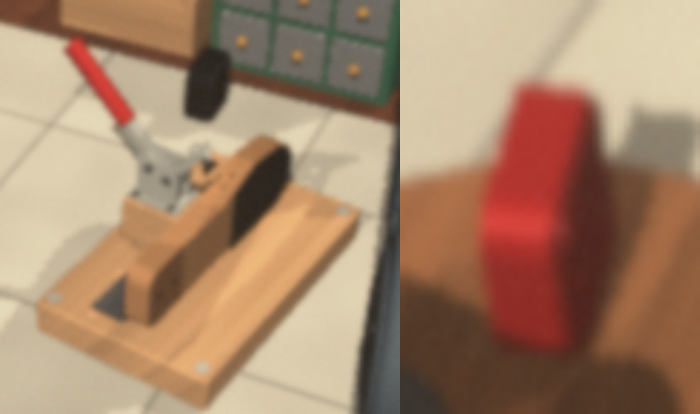

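View pics/crop_scene.png

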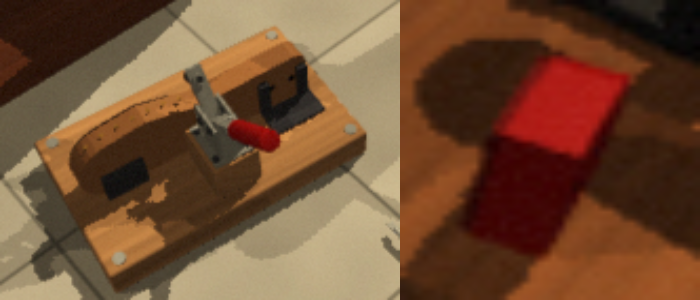

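Identity of the heel:
- **Turntable block:** scene (416,237), top face about 28 x 50 mm and 60 mm high, so it is the small red heel. Its sharp edge (breast) faces the scene camera and its rounded back faces the side camera.
- **Other red block:** scene (334,130), 84 mm high, so it is the larger size and not wanted.
- **Jig bed:** measured 270 x 171 mm, which matches the given size.

Next I'll refine the seat plane, the handle angle and the clearance round the heel.

```bash
cat >> h.py <<'E'
def plan(target,yaw_deg):
    s=manip.sense(); R=Rn.from_quat(s['tool_rot']); d=R.inv().apply(np.array(target)-s['tcp_pos'])/.8
    y=np.radians(yaw_deg); T=Rn.from_matrix(np.array([[np.cos(y),np.sin(y),0],[np.sin(y),-np.cos(y),0],[0,0,-1]]))
    print('travel',d.round(4),'turn',((R.inv()*T).as_rotvec()/np.pi).round(4),'pos',s['tcp_pos'].round(4),'F',s['force'].round(2))
E
python3 - <<'E'
from h import *
s=dict(np.load('side.npz')); P=pts(s)
yaw=np.radians(-9.11); X=np.array([np.cos(yaw),np.sin(yaw),0]); Y=np.array([-X[1],X[0],0]); Z=np.array([0,0,1.])
S=np.array([.4636,-.1238,.077]); F=np.stack([X,Y,Z])
q=(P-S)@F.T*1000
m=(np.abs(q[...,0])<7)&(np.abs(q[...,2])<22)&(q[...,1]>-100)&(q[...,1]<18)
t=q[m]; print('face',len(t),np.median(t[:,0]),np.polyfit(t[:,1],t[:,0],1))
m=(q[...,0]>4)&(q[...,0]<18)&(np.abs(q[...,2])<14)&(np.abs(q[...,1]-27)<8); print('back y',m.sum(),np.median(q[m],0))
for n in('scene','side'):
    s=dict(np.load(n+'.npz')); P=pts(s); hsv=cv2.cvtColor(s['pixels'],cv2.COLOR_RGB2HSV)
    red=((hsv[...,0]<8)|(hsv[...,0]>172))&(hsv[...,1]>170)&(s['depth']>0)
    g=(P-S)@F.T*1000; k=red&(np.abs(g[...,1]+85)<15)&(g[...,2]>60)
    r=g[k]-[66,-85,50]; print('grip',n,k.sum(),np.percentile(r,[3,50,97],axis=0).round(1).tolist(),np.arctan2(r[:,2],r[:,0]).mean(),np.linalg.norm(r,axis=1).max())
    c=np.array([.6185,.1345]); a=np.radians(20.5); ux=np.array([np.cos(a),np.sin(a)]); uy=np.array([-ux[1],ux[0]])
    d=P[...,:2]-c; h=np.stack([d@ux,d@uy,P[...,2]],-1)*1000
    w=(np.abs(h[...,0])<75)&(np.abs(h[...,1])<90)&(h[...,2]>48)&(s['depth']>0); t=h[w&~red]
    H={}
    for x,y,z in t: 
        key=(int(x//15)*15,int(y//15)*15); H.setdefault(key,[]).append(z)
    print(n,{k:(len(v),int(max(v))) for k,v in sorted(H.items()) if len(v)>4})
E
```

```text
face 340 -3.1867713452965987 [-3.00620704e-03 -3.28258499e+00]
back y 45 [10.43102043 29.21514041  0.07030732]
grip scene 243 [[30.7, -8.6, 38.0], [71.4, -3.6, 76.7], [90.6, 6.2, 89.0]] 0.813770485443379 123.7886774082573
scene {(-75, 30): (8, 63), (30, 75): (17, 55), (45, 75): (28, 57), (60, 75): (12, 54)}
grip side 149 [[26.1, 1.7, 35.7], [53.6, 8.1, 60.7], [78.2, 12.3, 86.4]] 0.8683999054172518 118.89171364344261
side {(-30, -30): (18, 100), (-30, -15): (46, 99), (-30, 0): (35, 101), (-30, 15): (17, 99), (-15, -30): (11, 103), (-15, -15): (9, 102), (-15, 0): (16, 101), (-15, 15): (44, 100), (-15, 30): (6, 89), (0, -30): (14, 105), (0, -15): (6, 103), (0, 0): (6, 102), (0, 15): (7, 53)}
```

```bash
python3 -c "
from h import *
plan([.5785,-.2284,.27],-9.1)"
```

```text
travel [ 0.5337 -0.2156 -0.0487] turn [-0.0004  0.      0.1899] pos [ 0.2649 -0.5656  0.2307] F [ 0.1  -0.79 -0.39]
```

Call:
apply_moves:
  claw: [-1,-1,-1,-1,-1]
  travel:
    - [0.045,-0.018,-0.02]
    - [0.09,-0.036,-0.04]
    - [0.135,-0.055,-0.049]
    - [0.18,-0.073,-0.049]
    - [0.225,-0.091,-0.049]
  turn:
    - [0,0,0]
    - [0,0,0]
    - [0,0,0]
    - [0,0,0]
    - [0,0,0]

```text
t: 0.62
tcp_pos: [0.3982, -0.4227, 0.2713]
tool_rot: [0.976, 0.217, 0.0, 0.001]
force: [-0.2, 0.8, 0.0]
finger_gap: 0.297
gripper_force: 0.0
```

Call:
apply_moves:
  claw: [-1,-1,-1,-1,-1]
  travel:
    - [0.045,-0.018,0]
    - [0.09,-0.036,0]
    - [0.135,-0.055,0]
    - [0.18,-0.073,0]
    - [0.225,-0.091,0]
  turn:
    - [0,0,0.038]
    - [0,0,0.076]
    - [0,0,0.114]
    - [0,0,0.152]
    - [0,0,0.19]

```text
t: 1.03
tcp_pos: [0.5284, -0.2819, 0.2704]
tool_rot: [0.997, -0.077, -0.0, -0.0]
force: [-0.2, -1.2, 0.6]
finger_gap: -0.0
gripper_force: 0.0
```

```bash
python3 -c "
from h import *
plan([.5785,-.2284,.25],-9.1)"
```

```text
travel [ 0.0516 -0.0757  0.0255] turn [-0.      0.0001  0.0016] pos [ 0.5284 -0.2819  0.2704] F [-0.18 -1.2   0.6 ]
```

Call:
apply_moves:
  claw: [-1,-1,-1,-1]
  travel:
    - [0.025,-0.038,0]
    - [0.052,-0.076,0]
    - [0.052,-0.076,0.0255]
    - [0.052,-0.076,0.0255]
  turn:
    - [0,0,0]
    - [0,0,0.0016]
    - [0,0,0.0016]
    - [0,0,0.0016]

```text
t: 1.37
tcp_pos: [0.5771, -0.2264, 0.247]
tool_rot: [0.997, -0.074, -0.003, -0.001]
force: [-0.2, 0.7, -1.7]
finger_gap: 0.001
gripper_force: 0.0
```

Call:
apply_moves:
  claw: [-1,-1,-1,-1,-1]
  travel:
    - [0,0,0.02]
    - [0,0,0.04]
    - [0,0,0.06]
    - [0,0,0.08]
    - [0,0,0.1]
  turn:
    - [0,0,0]
    - [0,0,0]
    - [0,0,0]
    - [0,0,0]
    - [0,0,0]

```text
t: 1.78
tcp_pos: [0.5772, -0.2309, 0.1702]
tool_rot: [0.997, -0.077, 0.0, 0.0]
force: [1.0, -0.2, 3.0]
finger_gap: -0.001
gripper_force: 1.0
```

Call:
apply_moves:
  claw: [-1,-1,-1,-1,-1]
  travel:
    - [0,0,0.01]
    - [0,0,0.02]
    - [0,0,0.03]
    - [0,0,0.036]
    - [0,0,0.04]
  turn:
    - [0,0,0]
    - [0,0,0]
    - [0,0,0]
    - [0,0,0]
    - [0,0,0]

```text
t: 2.2
tcp_pos: [0.5777, -0.23, 0.1379]
tool_rot: [0.997, -0.077, 0.0, 0.0]
force: [1.8, -1.6, 0.8]
finger_gap: 0.002
gripper_force: 0.6
```

```bash
python3 -c "
from h import *
s=snap('scene');save(s,'clamp.png',(150,180,390,360),3)
plan([.5785,-.2284,.136],-9.1)"
```

```text
travel [ 0.0011 -0.0018  0.0018] turn [-0.      0.0002  0.0018] pos [ 0.5774 -0.2297  0.1374] F [0.55 0.26 0.3 ]
```

View pics/clamp.png

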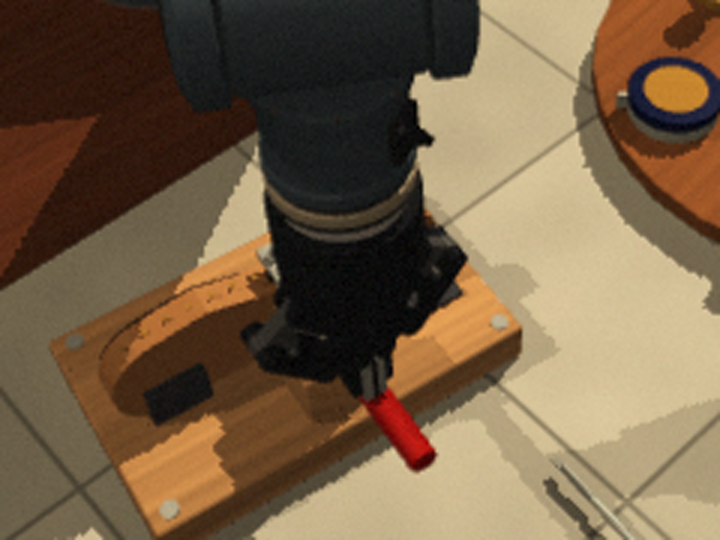

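The handle, at crop (400,430), is almost level. I'll push slowly until it meets the stop.

Call:
apply_moves:
  claw: [-1,-1,-1,-1,-1]
  travel:
    - [0,0,0.001]
    - [0,0,0.002]
    - [0,0,0.003]
    - [0,0,0.004]
    - [0,0,0.004]
  turn:
    - [0,0,0]
    - [0,0,0]
    - [0,0,0]
    - [0,0,0]
    - [0,0,0]

```text
t: 2.67
tcp_pos: [0.5775, -0.2295, 0.1359]
tool_rot: [0.997, -0.076, -0.0, 0.0]
force: [-1.6, -0.9, 6.7]
finger_gap: -0.0
gripper_force: 2.5
```

Force is rising, so it is at the stop. One more small push, then a hold.

Call:
apply_moves:
  claw: [-1,-1,-1,-1,-1]
  travel:
    - [0,0,0.0015]
    - [0,0,0.003]
    - [0,0,0.003]
    - [0,0,0.003]
    - [0,0,0.003]
  turn:
    - [0,0,0]
    - [0,0,0]
    - [0,0,0]
    - [0,0,0]
    - [0,0,0]

```text
t: 3.08
tcp_pos: [0.5776, -0.2296, 0.1357]
tool_rot: [0.997, -0.076, 0.0, 0.0]
force: [-5.4, 1.5, 15.0]
finger_gap: 0.002
gripper_force: 7.6
```

Firmly at the stop: z did not change and the force is 15 N. Now I'll retreat and go over to the heel.

Call:
apply_moves:
  claw: [-1,-1,1,1,1]
  travel:
    - [0,0,-0.03]
    - [0,0,-0.07]
    - [0,0,-0.12]
    - [0,0,-0.17]
    - [0,0,-0.22]
  turn:
    - [0,0,0]
    - [0,0,0]
    - [0,0,0]
    - [0,0,0]
    - [0,0,0]

```text
t: 3.5
tcp_pos: [0.5771, -0.229, 0.3101]
tool_rot: [0.997, -0.076, -0.0, -0.0]
force: [1.5, -1.0, -0.5]
finger_gap: 0.417
gripper_force: 0.0
```

```bash
python3 -c "
from h import *
plan([.60,.13,.30],20.5)"
```

```text
travel [-0.04   -0.4478  0.013 ] turn [-0.0003  0.0002 -0.1625] pos [ 0.5771 -0.229   0.3101] F [ 1.52 -1.01 -0.48]
```

Call:
apply_moves:
  claw: [1,1,1,1,1]
  travel:
    - [-0.004,-0.045,0]
    - [-0.008,-0.09,0]
    - [-0.012,-0.134,0]
    - [-0.016,-0.179,0]
    - [-0.02,-0.224,0]
  turn:
    - [0,0,0]
    - [0,0,0]
    - [0,0,0]
    - [0,0,0]
    - [0,0,0]

```text
t: 3.92
tcp_pos: [0.5887, -0.0483, 0.3087]
tool_rot: [0.997, -0.077, -0.0, -0.0]
force: [1.1, 0.1, -0.0]
finger_gap: 1.001
gripper_force: 0.0
```

Call:
apply_moves:
  claw: [1,1,1,1,1]
  travel:
    - [-0.004,-0.045,0]
    - [-0.008,-0.09,0]
    - [-0.012,-0.134,0]
    - [-0.016,-0.179,0.006]
    - [-0.02,-0.224,0.013]
  turn:
    - [0,0,-0.033]
    - [0,0,-0.066]
    - [0,0,-0.1]
    - [0,0,-0.13]
    - [0,0,-0.1625]

```text
t: 4.33
tcp_pos: [0.6005, 0.1315, 0.2985]
tool_rot: [0.984, 0.18, 0.0, -0.0]
force: [1.4, -0.7, 0.4]
finger_gap: 1.004
gripper_force: 0.0
```

Call:
apply_moves:
  claw: [1,1]
  travel:
    - [0,0,0]
    - [0,0,0]
  turn:
    - [0,0,0]
    - [0,0,0]

```text
t: 4.5
tcp_pos: [0.5998, 0.1317, 0.2975]
tool_rot: [0.984, 0.18, -0.001, -0.0]
force: [0.9, -0.2, -0.5]
finger_gap: 1.003
gripper_force: 0.0
```

```bash
python3 - <<'E'
from h import *
s=snap('wrist'); save(s,'w1.png'); P=pts(s); print(-s['R'].T@s['t'],s['R'][2])
hsv=cv2.cvtColor(s['pixels'],cv2.COLOR_RGB2HSV)
red=((hsv[...,0]<8)|(hsv[...,0]>172))&(hsv[...,1]>170)&(s['depth']>0)&(abs(P[...,0]-.6185)<.05)&(abs(P[...,1]-.1345)<.06)
t=P[red]; print(len(t),np.percentile(t,[2,98],axis=0))
top=red&(abs(P[...,2]-.102)<.006); c,_=cv2.findContours(top.astype(np.uint8),0,2); 
t=P[top]; print(cv2.minAreaRect((t[:,:2]*1000).astype(np.float32)),len(t),np.median(t[:,2]))
plan([.6185,.1345,.053],20.5)
E
```

```text
[0.66206805 0.15611029 0.4393401 ] [-0.2501833  -0.09385614 -0.96363859]
1854 [[0.59589022 0.10477033 0.04862797]
 [0.63572531 0.16505783 0.38325695]]
((616.4086303710938, 134.6687774658203), (28.06179428100586, 51.276268005371094), 19.036212921142578) 1416 0.10100296378171195
travel [0.0236 0.003  0.306 ] turn [0.0001 0.0003 0.0003] pos [0.6002 0.1302 0.2978] F [-0.31  0.59  0.98]
```

View pics/w1.png

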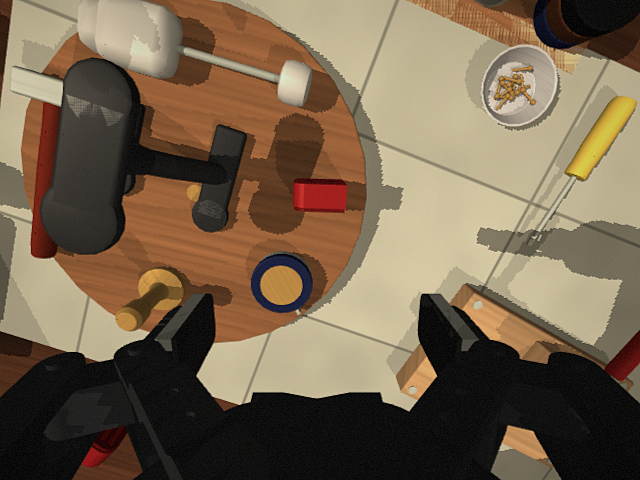

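The wrist view shows the heel at (320,196), with free space for the fingers. The tin at (280,283) and the last's foot at (215,200) are both clear. I'll descend and grasp.

```bash
python3 -c "
from h import *
plan([.6150,.134,.049],19.3)"
```

```text
travel [0.0193 0.002  0.311 ] turn [0.0001 0.0003 0.007 ] pos [0.6002 0.1302 0.2978] F [-0.31  0.59  0.98]
```

Call:
apply_moves:
  claw: [1,1,1,1,1]
  travel:
    - [0.019,0.002,0.04]
    - [0.019,0.002,0.08]
    - [0.019,0.002,0.12]
    - [0.019,0.002,0.16]
    - [0.019,0.002,0.19]
  turn:
    - [0,0,0.007]
    - [0,0,0.007]
    - [0,0,0.007]
    - [0,0,0.007]
    - [0,0,0.007]

```text
t: 4.97
tcp_pos: [0.6146, 0.1313, 0.1438]
tool_rot: [0.986, 0.165, -0.001, 0.0]
force: [0.5, 0.1, -0.7]
finger_gap: 1.005
gripper_force: 0.0
```

Call:
apply_moves:
  claw: [1,1,1,1,1]
  travel:
    - [0,0,0.03]
    - [0,0,0.06]
    - [0,0,0.09]
    - [0,0,0.11]
    - [0,0,0.119]
  turn:
    - [0,0,0]
    - [0,0,0]
    - [0,0,0]
    - [0,0,0]
    - [0,0,0]

```text
t: 5.38
tcp_pos: [0.6141, 0.1313, 0.0485]
tool_rot: [0.986, 0.165, -0.002, -0.0]
force: [0.0, -0.5, 0.2]
finger_gap: 1.004
gripper_force: 0.0
```

Call:
apply_moves:
  claw: [0.3,0,-0.4,-1,-1]
  travel:
    - [0,0,0]
    - [0,0,0]
    - [0,0,0]
    - [0,0,0]
    - [0,0,0]
  turn:
    - [0,0,0]
    - [0,0,0]
    - [0,0,0]
    - [0,0,0]
    - [0,0,0]
  newtons: 60

```text
t: 5.8
tcp_pos: [0.6166, 0.1332, 0.0524]
tool_rot: [0.986, 0.167, 0.001, 0.0]
force: [0.9, -1.4, 2.5]
finger_gap: 0.625
gripper_force: 63.3
```

```bash
python3 -c "
from h import *
s=snap('wrist');save(s,'w2.png');plan([.6150,.134,.049],19.3)"
```

```text
travel [-0.0016 -0.0016  0.0043] turn [ 0.0004 -0.0009 -0.0004] pos [0.6166 0.1332 0.0524] F [-0.06 -0.36  4.68]
```

Heel gripped: the gap of 0.625 is about 53 mm, as expected. Lift it.

Call:
apply_moves:
  claw: [-1,-1,-1,-1,-1]
  travel:
    - [0,0,-0.02]
    - [0,0,-0.06]
    - [0,0,-0.1]
    - [0,0,-0.15]
    - [0,0,-0.2]
  turn:
    - [0,0,0]
    - [0,0,0]
    - [0,0,0]
    - [0,0,0]
    - [0,0,0]
  newtons: 80

```text
t: 6.27
tcp_pos: [0.6144, 0.1335, 0.212]
tool_rot: [0.986, 0.167, -0.001, -0.0]
force: [1.1, 0.5, -2.2]
finger_gap: 0.625
gripper_force: 84.0
```

```bash
python3 - <<'E'
from h import *
X=np.array([.9874,-.1583,0]);Y=np.array([.1583,.9874,0]);S=np.array([.4628,-.1233,.077])
t=S-.075*X; print(t); plan([t[0],t[1],.22],-9.1)
st()
E
```

```text
[ 0.388745  -0.1114275  0.077    ]
travel [-0.3672  0.1961 -0.0094] turn [-0.      0.0007  0.1574] pos [0.6144 0.1335 0.212 ] F [ 1.05  0.45 -2.22]
{'t': np.float64(6.2667), 'q': array([0.0364, 0.5545, 1.4411, 0.    , 1.1481, 1.2715]), 'qd': array([-0.002 , -0.5727, -0.4569,  0.    ,  0.9945, -0.0009]), 'tau': array([  0.2986, -43.6704, -15.8661,  -0.0044,  -0.4431,  -0.0002]), 'tcp_pos': array([0.6144, 0.1335, 0.212 ]), 'tool_rot': array([ 0.9859,  0.1671, -0.001 , -0.0002]), 'force': array([ 1.0542,  0.4534, -2.2176]), 'ft_torque': array([ 0.0001, -0.0289,  0.0279]), 'gripper_force': np.float64(84.0161), 'finger_gap': np.float64(0.6245)}
```

Call:
apply_moves:
  claw: [-1,-1,-1,-1,-1]
  travel:
    - [-0.035,0.02,-0.01]
    - [-0.075,0.04,-0.01]
    - [-0.11,0.06,-0.01]
    - [-0.15,0.08,-0.01]
    - [-0.185,0.098,-0.01]
  turn:
    - [0,0,0]
    - [0,0,0]
    - [0,0,0]
    - [0,0,0]
    - [0,0,0]

```text
t: 6.68
tcp_pos: [0.4995, 0.0099, 0.2193]
tool_rot: [0.986, 0.167, -0.0, 0.0]
force: [-0.4, -0.4, -1.3]
finger_gap: 0.622
gripper_force: 84.0
```

Call:
apply_moves:
  claw: [-1,-1,-1,-1,-1]
  travel:
    - [-0.035,0.02,0]
    - [-0.075,0.04,0]
    - [-0.11,0.06,0]
    - [-0.145,0.08,0]
    - [-0.182,0.098,0]
  turn:
    - [0,0,0.032]
    - [0,0,0.064]
    - [0,0,0.095]
    - [0,0,0.127]
    - [0,0,0.157]

```text
t: 7.1
tcp_pos: [0.3889, -0.1123, 0.2193]
tool_rot: [0.997, -0.081, 0.001, 0.0]
force: [0.4, -1.1, -0.3]
finger_gap: 0.619
gripper_force: 84.0
```

Call:
apply_moves:
  claw: [-1,-1,-1]
  travel:
    - [0,0,0]
    - [0,0,0]
    - [0,0,0]
  turn:
    - [0,0,0]
    - [0,0,0]
    - [0,0,0]

```text
t: 7.35
tcp_pos: [0.3902, -0.1113, 0.2193]
tool_rot: [0.997, -0.079, 0.001, 0.0]
force: [-0.5, -0.2, -1.0]
finger_gap: 0.622
gripper_force: 84.3
```

```bash
python3 - <<'E'
from h import *
s=snap('wrist'); save(s,'w3.png'); P=pts(s); print(-s['R'].T@s['t'],s['R'][2])
X=np.array([.9874,-.1583,0]);Y=np.array([.1583,.9874,0]);S=np.array([.4636,-.1238,.077]);F=np.stack([X,Y,[0,0,1]])
g=(P-S)@F.T*1000
w=(s['depth']>0)&(g[...,0]>-20)&(g[...,0]<45)&(g[...,1]>-70)&(g[...,1]<60)
k=w&(abs(g[...,2]-30)<6); t=g[k]; print('top',k.sum(),np.percentile(t,[2,50,98],axis=0).round(1).tolist()); 
t=t[t[:,1]>-45]; print(cv2.minAreaRect(t[:,:2].astype(np.float32)))
b=w&(abs(g[...,2]+30)<3)&(g[...,1]>20); print('bed',g[b].min(0),g[b].max(0),np.median(g[b],0))
plan([.40,-.113,.22],-9.1)
s=snap('scene'); save(s,'s3.png'); P=pts(s); g=(P-S)@F.T*1000
hsv=cv2.cvtColor(s['pixels'],cv2.COLOR_RGB2HSV)
red=((hsv[...,0]<8)|(hsv[...,0]>172))&(hsv[...,1]>170)&(s['depth']>0)
k=red&(abs(g[...,1]+85)<15)&(g[...,0]>95)&(g[...,0]<200)
print('grip rel pivot',(np.percentile(g[k],[3,50,97],axis=0)-[66,-85,50]).round(1).tolist())
E
```

```text
[ 0.45564017 -0.12140699  0.36129273] [-0.26151988  0.0422474  -0.96427305]
top 4436 [[-3.1, -68.1, 25.8], [7.8, -21.8, 28.8], [18.4, 23.0, 30.6]]
((7.438381195068359, -9.478683471679688), (70.9681396484375, 22.453323364257812), 89.9195327758789)
bed [-19.99858481  20.09325834 -32.88203975] [ 44.75906605  48.06022212 -27.01101473] [ 10.67159677  37.82104025 -30.58439164]
travel [ 0.0121  0.0006 -0.001 ] turn [ 0.     -0.0004  0.0007] pos [ 0.3905 -0.111   0.2192] F [ 0.96  0.02 -0.99]
grip rel pivot [[43.6, -8.2, 0.8], [84.0, -1.5, 7.2], [120.8, 7.3, 10.3]]
```

View pics/w3.png

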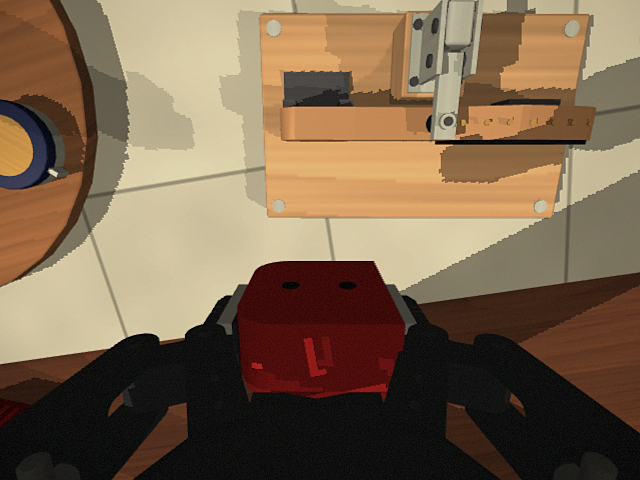

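The wrist view shows the heel squarely held at (320,320), with the pilot holes towards the sole and the rounded back to the left (+y). The clamp is shut: arm down at (447,120), grip level. I'll measure the heel in the tool frame and set the seat from the two agreeing views.

```bash
python3 - <<'E'
from h import *
s=dict(np.load('wrist.npz')); P=pts(s); q=manip.sense(); R=Rn.from_quat(q['tool_rot']); T=R.inv().apply((P-q['tcp_pos']).reshape(-1,3)).reshape(P.shape)*1000
hsv=cv2.cvtColor(s['pixels'],cv2.COLOR_RGB2HSV)
red=((hsv[...,0]<9)|(hsv[...,0]>170))&(hsv[...,1]>150)&(s['depth']>0)
roi=np.zeros_like(red); roi[262:322,240:405]=1; t=T[red&roi]
print('front',len(t),np.percentile(t,[1,50,99],axis=0).round(1).tolist())
A=np.c_[t[:,1],t[:,2],np.ones(len(t))]; m=abs(t[:,0]-np.median(t[:,0]))<4; print('x=ay+bz+c',np.linalg.lstsq(A[m],t[m,0],rcond=None)[0])
roi[:]=0; roi[327:385,250:395]=1; t=T[red&roi]; print('top',len(t),np.percentile(t,[1,50,99],axis=0).round(1).tolist())
X=np.array([.9874,-.1583,0]);Y=np.array([.1583,.9874,0]);S=np.array([.4604,-.1223,.077])
for dx in(-.045,-.02): plan((S+dx*X)*[1,1,0]+[0,0,.063],-9.1)
E
```

```text
front 8268 [[13.2, -25.7, -47.2], [13.9, 0.6, -28.0], [14.5, 26.5, 8.5]]
x=ay+bz+c [-9.65542945e-04 -1.91604495e-03  1.38244480e+01]
top 8328 [[-7.8, -20.7, -50.2], [3.0, 2.0, -48.9], [12.9, 24.0, -46.2]]
travel [0.0319 0.0005 0.1952] turn [ 0.     -0.0003  0.001 ] pos [ 0.3906 -0.1108  0.2191] F [ 0.32 -0.   -0.72]
travel [0.0632 0.0006 0.1952] turn [ 0.     -0.0003  0.001 ] pos [ 0.3906 -0.1108  0.2191] F [ 0.32 -0.   -0.72]
```

Heel in the tool frame: centre at (0, 0, -18.9) mm and face square. Descend in front of the seat.

Call:
apply_moves:
  claw: [-1,-1,-1,-1,-1]
  travel:
    - [0.032,0.0005,0.04]
    - [0.032,0.0005,0.08]
    - [0.032,0.0005,0.12]
    - [0.032,0.0005,0.16]
    - [0.032,0.0005,0.185]
  turn:
    - [0,0,0.001]
    - [0,0,0.001]
    - [0,0,0.001]
    - [0,0,0.001]
    - [0,0,0.001]

```text
t: 7.87
tcp_pos: [0.4152, -0.1143, 0.0684]
tool_rot: [0.997, -0.079, -0.001, -0.001]
force: [-0.4, -0.5, -2.0]
finger_gap: 0.622
gripper_force: 84.2
```

Call:
apply_moves:
  claw: [-1,-1,-1,-1,-1]
  travel:
    - [0,0,0.005]
    - [0,0,0.009]
    - [0,0,0.012]
    - [0,0,0.013]
    - [0,0,0.013]
  turn:
    - [0,0,0]
    - [0,0,0]
    - [0,0,0]
    - [0,0,0]
    - [0,0,0]

```text
t: 8.28
tcp_pos: [0.416, -0.116, 0.0615]
tool_rot: [0.997, -0.08, 0.001, 0.001]
force: [-0.7, 0.8, 0.5]
finger_gap: 0.621
gripper_force: 84.2
```

```bash
python3 - <<'E'
from h import *
X=np.array([.9874,-.1583,0]);S=np.array([.4604,-.1223,0])
plan(S-.016*X+[0,0,.058],-9.1)
E
```

```text
travel [ 0.0361 -0.0011  0.0044] turn [ 0.0003 -0.0008 -0.0004] pos [ 0.416  -0.116   0.0615] F [-0.68  0.76  0.45]
```

Call:
apply_moves:
  claw: [-1,-1,-1,-1,-1]
  travel:
    - [0.01,-0.001,0.001]
    - [0.02,-0.001,0.002]
    - [0.027,-0.001,0.003]
    - [0.032,-0.001,0.003]
    - [0.032,-0.001,0.003]
  turn:
    - [0,0,0]
    - [0,0,0]
    - [0,0,0]
    - [0,0,0]
    - [0,0,0]

```text
t: 8.7
tcp_pos: [0.4423, -0.1198, 0.0584]
tool_rot: [0.997, -0.08, 0.001, 0.001]
force: [0.9, 0.1, -1.0]
finger_gap: 0.624
gripper_force: 84.2
```

```bash
python3 - <<'E'
from h import *
X=np.array([.9874,-.1583,0]);S=np.array([.4604,-.1223,0])
plan(S-.014*X+[0,0,.058],-9.1)
E
```

```text
travel [ 0.0053 -0.0005  0.0005] turn [ 0.0003 -0.0008 -0.0005] pos [ 0.4423 -0.1198  0.0584] F [ 0.88  0.07 -0.98]
```

Call:
apply_moves:
  claw: [-1,-1,-1,-1]
  travel:
    - [0.002,0,0]
    - [0.0035,0,0]
    - [0.005,0,0]
    - [0.005,0,0]
  turn:
    - [0,0,0]
    - [0,0,0]
    - [0,0,0]
    - [0,0,0]

```text
t: 9.03
tcp_pos: [0.4445, -0.1198, 0.0581]
tool_rot: [0.997, -0.08, -0.0, -0.0]
force: [-0.3, -0.5, -2.1]
finger_gap: 0.625
gripper_force: 84.2
```

Call:
apply_moves:
  claw: [-1,-1,-1]
  travel:
    - [0.001,0,0]
    - [0.001,0,0]
    - [0.001,0,0]
  turn:
    - [0,0,0]
    - [0,0,0]
    - [0,0,0]

```text
t: 9.28
tcp_pos: [0.4451, -0.1198, 0.0581]
tool_rot: [0.997, -0.08, -0.0, -0.0]
force: [0.8, 0.8, -1.3]
finger_gap: 0.622
gripper_force: 84.2
```

Call:
apply_moves:
  claw: [-1,-1,-1]
  travel:
    - [0.001,0,0]
    - [0.002,0,0]
    - [0.002,0,0]
  turn:
    - [0,0,0]
    - [0,0,0]
    - [0,0,0]

```text
t: 9.53
tcp_pos: [0.4463, -0.1199, 0.0581]
tool_rot: [0.997, -0.08, -0.001, -0.0]
force: [-1.6, 0.0, -0.6]
finger_gap: 0.621
gripper_force: 84.2
```

Call:
apply_moves:
  claw: [-1,-1,-1]
  travel:
    - [0.001,0,0]
    - [0.001,0,0]
    - [0.001,0,0]
  turn:
    - [0,0,0]
    - [0,0,0]
    - [0,0,0]

```text
t: 9.78
tcp_pos: [0.4464, -0.1198, 0.058]
tool_rot: [0.997, -0.08, -0.001, -0.0]
force: [-4.2, -0.8, 0.2]
finger_gap: 0.625
gripper_force: 84.3
```

Contact came exactly where predicted, with y error about 0 and z 0.077. Increase the push.

Call:
apply_moves:
  claw: [-1,-1,-1,-1]
  travel:
    - [0.0005,0,0]
    - [0.001,0,0]
    - [0.0013,0,0]
    - [0.0013,0,0]
  turn:
    - [0,0,0]
    - [0,0,0]
    - [0,0,0]
    - [0,0,0]

```text
t: 10.12
tcp_pos: [0.4463, -0.1196, 0.0579]
tool_rot: [0.997, -0.08, -0.002, -0.001]
force: [-7.2, -1.7, 1.8]
finger_gap: 0.622
gripper_force: 84.4
```

```bash
python3 - <<'E'
from h import *
f=[]
for i in range(6):
    s=snap('wrist' if i<5 else 'side'); q=manip.sense(); f.append(q['force'])
save(s,'fin.png',(250,100,450,280),3)
print(np.mean(f,0),np.std(f,0),q['tcp_pos'],q['tool_rot'])
s=dict(np.load('wrist.npz')); P=pts(s)
X=np.array([.9874,-.1583,0]);Y=np.array([.1583,.9874,0]);S=np.array([.4604,-.1223,.077]);F=np.stack([X,Y,[0,0,1]])
g=(P-S)@F.T*1000; hsv=cv2.cvtColor(s['pixels'],cv2.COLOR_RGB2HSV)
red=((hsv[...,0]<9)|(hsv[...,0]>170))&(hsv[...,1]>150)&(s['depth']>0)&(abs(g).max(-1)<60)
t=g[red]; print('heel',len(t),np.percentile(t,[1,50,99],axis=0).round(1).tolist())
k=(s['depth']>0)&~red&(g[...,0]>2)&(g[...,0]<20)&(abs(g[...,2]-29)<4)&(g[...,1]<45)&(g[...,1]>-60); print('sole top',np.percentile(g[k],[1,50,99],axis=0).round(1).tolist())
E
```

```text
[-7.28953732 -1.34660471  0.96185764] [0.49888392 0.62298124 0.22159576] [ 0.44633164 -0.11958155  0.05787491] [ 9.96788386e-01 -8.00421873e-02 -2.36640692e-03 -7.50007190e-04]
heel 11060 [[-26.5, -25.0, 21.8], [-11.3, 0.2, 29.5], [0.1, 26.2, 30.9]]
sole top [[2.2, -59.2, 26.0], [11.3, -18.4, 28.9], [19.8, 22.2, 30.5]]
```

View pics/fin.png

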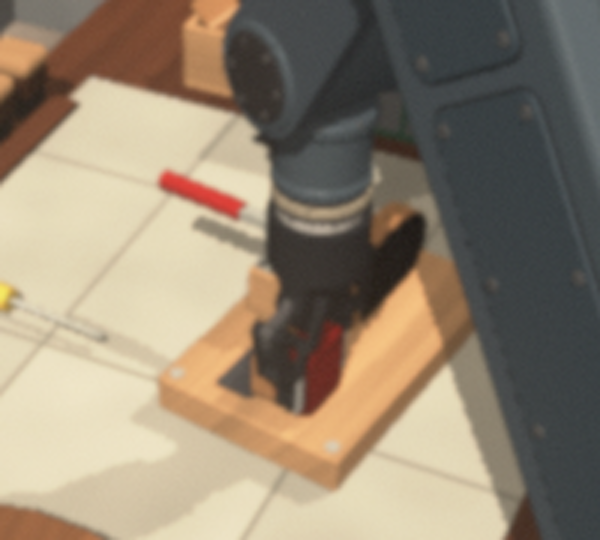

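The side crop shows the heel on the bed against the seat at (320,370), and the handle level at (200,195). The push is about 7 N, so I'll raise it to about 10.

Call:
apply_moves:
  claw: [-1,-1,-1,-1,-1]
  travel:
    - [0.0006,0,0]
    - [0.0011,0,0]
    - [0.0011,0,0]
    - [0.0011,0,0]
    - [0.0011,0,0]
  turn:
    - [0,0,0]
    - [0,0,0]
    - [0,0,0]
    - [0,0,0]
    - [0,0,0]

```text
t: 10.83
tcp_pos: [0.4463, -0.1193, 0.0578]
tool_rot: [0.997, -0.08, -0.003, -0.001]
force: [-7.7, -0.8, 2.0]
finger_gap: 0.623
gripper_force: 84.4
```

Call:
apply_moves:
  claw: [-1,-1,-1,-1,-1]
  travel:
    - [0,0,0]
    - [0,0,0]
    - [0,0,0]
    - [0,0,0]
    - [0,0,0]
  turn:
    - [0,0,0]
    - [0,0,0]
    - [0,0,0]
    - [0,0,0]
    - [0,0,0]

```text
t: 11.25
tcp_pos: [0.4463, -0.1194, 0.0578]
tool_rot: [0.997, -0.08, -0.003, -0.001]
force: [-8.1, -1.9, 1.7]
finger_gap: 0.624
gripper_force: 84.4
```

```bash
python3 - <<'E'
from h import *
f=[]
for i in range(6): snap('wrist'); q=manip.sense(); f.append(q['force'])
print(np.mean(f,0),np.std(f,0),q['tcp_pos'],q['tool_rot'])
F=-np.mean(f,0)@[.9874,-.1583,0]
print(F)
E
```

```text
[-8.17449826 -1.33997496  1.2898901 ] [0.46918253 0.39143762 0.39993684] [ 0.44628078 -0.1193658   0.05777769] [ 0.99678875 -0.08000054 -0.00331024 -0.00106812]
7.859381542772649
```

Call:
apply_moves:
  claw: [-1,-1,-1,-1,-1]
  travel:
    - [0.001,0,0]
    - [0.0018,0,0]
    - [0.0018,0,0]
    - [0.0018,0,0]
    - [0.0018,0,0]
  turn:
    - [0,0,0]
    - [0,0,0]
    - [0,0,0]
    - [0,0,0]
    - [0,0,0]

```text
t: 11.97
tcp_pos: [0.4462, -0.1191, 0.0577]
tool_rot: [0.997, -0.08, -0.005, -0.002]
force: [-11.4, -2.3, 2.4]
finger_gap: 0.625
gripper_force: 84.6
```

Call:
apply_moves:
  claw: [-1,-1,-1,-1,-1]
  travel:
    - [0,0,0]
    - [0,0,0]
    - [0,0,0]
    - [0,0,0]
    - [0,0,0]
  turn:
    - [0,0,0]
    - [0,0,0]
    - [0,0,0]
    - [0,0,0]
    - [0,0,0]

```text
t: 12.38
tcp_pos: [0.4462, -0.1191, 0.0577]
tool_rot: [0.997, -0.08, -0.005, -0.002]
force: [-11.5, -2.2, 2.8]
finger_gap: 0.627
gripper_force: 84.6
```

```bash
python3 - <<'E'
from h import *
f=[]
for i in range(6): snap('wrist'); q=manip.sense(); f.append(q['force'])
F=-np.mean(f,0)@[.9874,-.1583,0]
print(F,np.mean(f,0),q['tcp_pos'],q['tool_rot'])
if 8.5<F<13: print(manip.sign_off())
E
```

```text
10.66730679806029 [-11.20300882  -2.49238228   2.89283953] [ 0.44621389 -0.11908157  0.05765529] [ 0.99679029 -0.07989524 -0.00484634 -0.00154371]
the job is handed in; nothing more can be done
None
```

I handed the job in with the clamp shut and the red heel still gripped square on the seat at about 10.7 N; `sign_off()` returned no verdict, so I don't know how it was judged.

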